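# Zero the coffee grinder, four clicks out, hopper back on

## Robot

A 6-joint arm with a two-finger parallel gripper is mounted at the origin on a cart in front of the work surface, level with it; the furniture and walls round the work are solid. World frame = base frame: x ahead of the robot, y to its left, z up, the work surface at z = 0. Lengths are in m, angles in rad, forces in N, time in s.
With the tool pointing down it reaches from about 0.3 to 0.825 m from the base axis. Payload 5.4 kg.
Tool frame: the origin (TCP) lies at the very end of the fingers, on their centre line; the grasp point (between the pads) lies 19 mm behind it; z points along the fingers, y is the line along which they close (so a half turn about z gives the same grasp; the last joint's range is limited). The gripper opens to 92 mm and grips with 3 to 60 N. Pads are 20 mm wide; open, the fingers measure 128 mm over their backs; the gripper's body (75 mm by 189 mm) begins 69 mm behind the grasp point.
Start: joints at [0.995, 0.158, 1.597, -0, 1.386, -0.21], TCP at [0.206, 0.537, 0.215] pointing down, gripper open.
Joint ranges: [-2.91, 2.91], [-0.94, 2.29], [0.18, 2.7], [-1.29, 4.43], [0.17, 2.64], [-3, 3]. Speed limits (rad/s): [2.57, 2.57, 3.14, 3.14, 3.14, 3.14].

## Interface

Orientations are given as a rotation vector (axis times angle).
In Python, from workcell import bot gives the robot as it stands. Calls block until the motion is done:
- bot.goto(position, orientation): joint-space move of the TCP to a pose.
- bot.line_to(position, rot=None, max_speed=0.15): straight line of the TCP; rot=None keeps the orientation; max_speed is the mean speed in m/s.
- bot.set_joints(angles): joint-space move.
- bot.set_gripper(opening, newtons=None): opening from 0.0 (shut) to 1.0 (fully open); newtons is the grip in N (None keeps the last); returns when the fingers have stopped.
- bot.hold(seconds).
- bot.inverse_kinematics(position, orientation): joint angles nearest the present ones, or None.
- bot.read_camera(name): name is "scene" or "top"; returns a dict with "pixels" (480x640x3 uint8, blue, green, red), "fx", "fy", "cx", "cy" (pixels), "R" (3x3) and "t" (3): a world point X has camera coordinates R X + t. Camera axes: x right, y down, z forward; pixel columns grow to the right and rows downward; lengths in m; the calibration is good to about 2 mm. A picture is of the moment at which its call begins. There is no depth.
A pose or a line that the arm cannot do raises bot.MotionError and nothing moves.
- bot.job_done(): hands the job in; it is judged then, once.
Readings, each from a call of its own:
- bot.current_clock(): time.
- bot.current_joints(): joint angles.
- bot.current_joint_vel(): joint speeds.
- bot.current_effort(): joint torques, N m.
- bot.current_ee_pos(): TCP position.
- bot.current_tool_rot(): TCP orientation.
- bot.current_contact_force(): force on the tool from outside, world axes, zero at the start.
- bot.current_ft_torque(): the same for the moment, N m.
- bot.current_opening(): opening from 0.0 (shut) to 1.0 (fully open).
- bot.current_grip_force(): force on a finger pad.
Only numpy, scipy, OpenCV 4.12 (cv2) and the standard library are available. Lean on these libraries where they do the work, as an engineer would, in place of code of your own. Each camera call takes 0.05 s, during which the arm holds its last target. There are 200 camera calls.

## Task

The coffee grinder has been cleaned and has to be set for the moka pot: take the fin of the burr carrier in its throat, screw it clockwise until the burrs touch and it comes to its stop, without forcing it there, then back it out anticlockwise exactly four clicks. After that set the bean hopper upright over the throat's collar and gently lower it until it sits fully home on the grinder. Leave the other things where they stand.

Things in the scene. Friction and masses are not known exactly. Their poses are not given: they have to be found in the camera images.
- grinder: coffee grinder, fixed: bright metal head and motor housing on a black foot, 148 x 124 mm, 165 mm high to the flat black shoulder plate with 20 white click marks in a ring. Origin on the worktop under the axis of the round throat; z up, front (start button, smoky grounds bin) to -x. Yaw within 0.35 rad. A steel collar, outer diameter 76 mm, 16 mm high, bevelled on top, stands round the throat.
- collar_top (a point): centre of the throat collar's upper rim, on the throat axis, 181 mm above the worktop (16 mm above the shoulder plate, on which the hopper's lower edge rests when it is seated).
- fin_grip (a point): grip point of the burr carrier, on the throat axis, 204 mm above the worktop. The carrier is a round black disc in the collar, 3 mm below its rim, with a steel fin across it: 52 mm long, 14 mm thick, flat upright sides 34 mm high (this point 26 mm up). x axis along the fin's length, y across its thickness, z up; it turns with the fin and does not rise.
- carrier: the burr carrier (black disc with the fin), origin on its axis, on the disc's top, 178 mm above the worktop. 20 clicks a turn (0.314 rad each): it takes about 0.25 N m to leave a click, then it snaps into the next and stays there. Clockwise from above closes. It starts about 3 to 7 clicks out; where its stop lies differs every time and can only be felt.
- burr_gap (a joint): hidden gap between the burrs, m: 0 at the stop, where they touch (itself a click position, click zero), +0.00002 per click out. The reading's noise, 0.5 mm, is many clicks wide: it cannot count them. Pressed past the stop the burrs yield about 0.1 rad per N m and spring back when let go; 0.5 to 1 N m shows the stop clearly, over 1.5 N m (0.15 rad past it is the limit) is forcing.
- hopper: empty bean hopper, loose, standing upright on its skirt, 0.17 to 0.34 kg: smoky clear round funnel 127 mm wide at its fixed bright metal lid, down to a straight open skirt, inner diameter 79 mm, outer 88 mm, that slips over the 76 mm collar and clears the fin. 126 mm high with its black knob. Origin: centre of the skirt's lower edge; z up. Seated, it is on the throat axis 165 mm above the worktop.
- hopper_knob (a point): grip point on the round black knob on the hopper's lid: knob 28 mm in diameter, 32 mm high, from 94 to 126 mm above the hopper's lower edge; this point is on the hopper's axis, 117 mm above that edge (grip no lower: the lid is close under the fingertips).
- mug_2: bystander: white mug with dots, 86 mm wide, 96 mm high; origin under it.
- jar_coffee: bystander: glass jar of coffee, 83 mm wide, 157 mm high; origin under its centre.
- moka_pot: bystander: moka pot, 98 x 155 mm, 174 mm high; origin under it.
- salt_shaker: bystander: salt shaker, 44 mm wide, 90 mm high, near the sink's front rim; origin under its centre.
- ramekin: bystander: small glass dish, 57 mm wide, 27 mm high, near the worktop's front edge; origin under its centre.

How it is judged:
On the way, in this order (a step that is already met when the one before it is completed fails the run):
1. the burr carrier is screwed in to its stop, the burrs touching (value of joint burr_gap below 3e-06 m), for 0.1 s.
2. the burr carrier is backed out four clicks (value of joint burr_gap between 7.2e-05 and 8.8e-05 m), for 0.3 s.
At the end, for the whole second after the job is handed in: the burrs stand four clicks open from their touching point (0.08 mm, within 0.4 of a click), and the hopper sits upright (within 0.05 rad), centred on the throat (within 4 mm) and fully home on the shoulder plate (height within 3 mm), at rest and released (all of step 2 and z of hopper in the frame of grinder between 0.162 and 0.168 m and horizontal distance between hopper and grinder below 0.004 m and angle between hopper's own z axis and vertical below 0.05 rad and linear speed of hopper below 0.02 m/s).
It fails at once if the burrs are forced together (turned 0.15 rad or more past the stop, about 1.75 N m) (value of joint burr_gap below -9.5e-06 m).
It fails at once if the hopper is rammed onto the grinder (over 40 N) (contact force between hopper and grinder above 40 N).
It fails at once if the hopper is dropped onto the grinder (comes down on the collar faster than 0.25 m/s) (horizontal distance between hopper and grinder below 0.03 m and z of hopper in the frame of grinder below 0.19 m and linear speed of hopper above 0.25 m/s).
It fails at once if the hopper is tipped over (angle between hopper's own z axis and vertical above 0.7 rad).
It fails at once if a bystander (mug, coffee jar or salt shaker) is pushed more than 40 mm (distance of any of mug_2, jar_coffee, salt_shaker from where it was at the start of the episode above 0.04 m).
It also fails if it takes over 72 s, if anything falls off the work surface, if the arm or the gripper's body presses on something with over 40 N, if the wrist force passes 120 N, or if a joint passes its speed limit or range.

## Working session

There is one attempt and no reset: what is moved stays moved. The work goes in short steps, each a Python script; the robot and the scene stay as the last script left them, time stands still between calls to the robot, and variables do not carry over. Pictures are saved under pics/ and viewed, at most 10 in all, crops included, and the job is handed in when it is done.

```bash
mkdir -p pics; ls
python3 - <<'E'
from workcell import bot
import cv2
for n in("scene","top"):
    c=bot.read_camera(n); cv2.imwrite(f"pics/{n}0.png",c["pixels"])
    print(n,c["fx"],c["fy"],c["cx"],c["cy"],c["R"],c["t"])
print(bot.current_clock(),bot.current_tool_rot(),bot.current_ft_torque(),bot.current_opening())
E
```

```text
pics
scene 576.7991694553848 576.7991694553848 317.88665593426595 235.2683243163199 [[-0.69656399 -0.71728179  0.01747685]
 [-0.38199636  0.35012381 -0.85527312]
 [ 0.60735277 -0.60242855 -0.51788267]] [0.43027329 0.27910912 1.61930633]
top 606.2434109090832 606.2434109090832 314.47194227618405 240.42407735433667 [[-0.06809783 -0.99765834  0.0063664 ]
 [-0.95382315  0.06323194 -0.29363772]
 [ 0.29254756 -0.02606851 -0.95589558]] [0.13574145 0.52636036 1.62127614]
0.1 [-5.71204112e-01 -3.08858254e+00  2.47534175e-03] [-0.00122877 -0.01747219 -0.04463246] 0.9994409490272737
```

View pics/scene0.png

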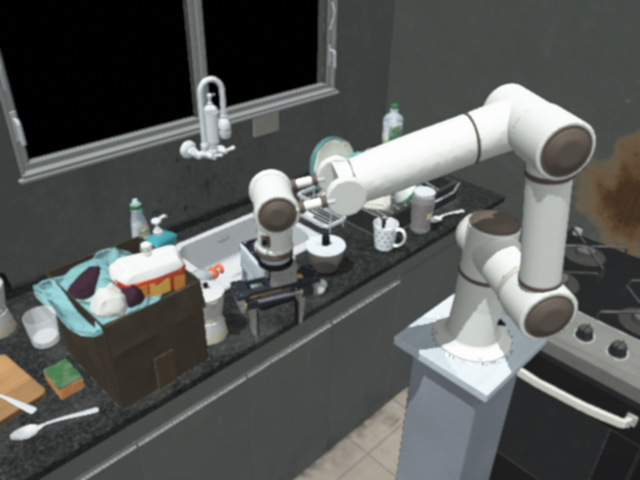

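View pics/top0.png

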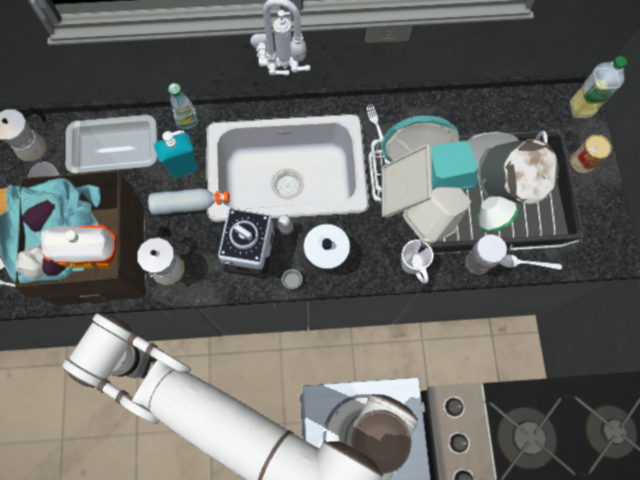

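The scene view shows the arm partly hiding the grinder. The top view shows the grinder's throat near (244,235), the hopper's lid near (327,246), the salt shaker at (286,224), the ramekin at (291,279), the moka pot at (160,260) and the mug at (417,260). I'll zoom in on the grinder and hopper.

```bash
cat > h.py <<'E'
from workcell import bot
import cv2, numpy as np
from scipy.spatial.transform import Rotation as Ro
def cast(c,u,v,z):
    d=c["R"].T@np.array([(u-c["cx"])/c["fx"],(v-c["cy"])/c["fy"],1.]); o=-c["R"].T@c["t"]
    return o+d*(z-o[2])/d[2]
def proj(c,X):
    p=c["R"]@np.asarray(X,float)+c["t"]; return np.array([c["fx"]*p[0]/p[2]+c["cx"],c["fy"]*p[1]/p[2]+c["cy"]])
def rot(a):  # tool down, closing axis (tool y) at world yaw a
    y=np.array([np.cos(a),np.sin(a),0]);z=np.array([0,0,-1.])
    return Ro.from_matrix(np.c_[np.cross(y,z),y,z]).as_rotvec()
E
python3 - <<'E'
from h import *
im=cv2.imread("pics/top0.png")
cv2.imwrite("pics/crop0.png",cv2.resize(im[195:285,210:360],None,fx=5.3,fy=5.3,interpolation=cv2.INTER_CUBIC))
E
```

```text
(no output)
```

View pics/crop0.png

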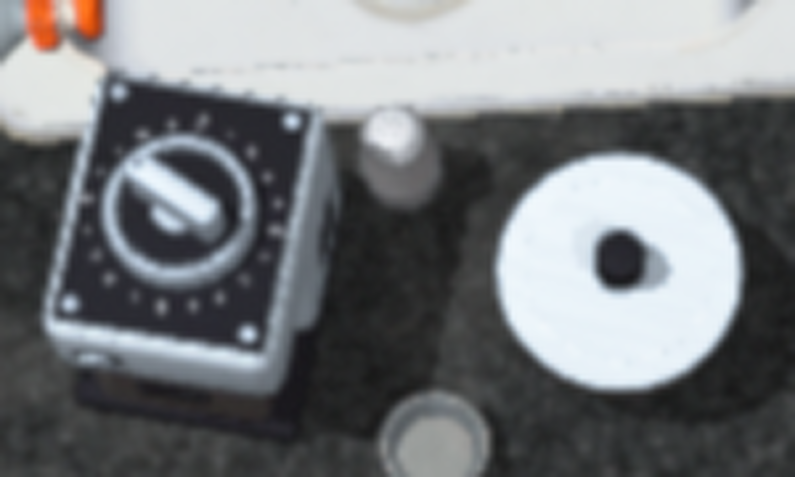

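Run:
```python
from h import *
c=bot.read_camera("top"); im=c["pixels"]
f=lambda p:(210+(p[0]-2.15)/5.3,195+(p[1]-2.15)/5.3)
for z in(.181,.172):print("collar",z,cast(c,*f((179,210)),z), [np.round(cast(c,*f(p),z)[:2],4).tolist() for p in((102,210),(256,210),(179,133),(179,287))])
S=[cast(c,*f(p),.165)[:2] for p in((118,92),(292,121),(248,333),(70,302))]
print("screws",np.round(S,4).tolist(),np.mean(S,0), "yaw",np.arctan2(*(S[0]-S[3])[::-1]))
# fin top via mask
g=cv2.resize(im[195:285,210:360],None,fx=5.3,fy=5.3,interpolation=cv2.INTER_CUBIC).min(2)
m=np.zeros_like(g);cv2.circle(m,(179,210),62,255,-1)
for th in(150,190,215):
    b=((g>th)&(m>0)).astype(np.uint8);cs,_=cv2.findContours(b,0,2);k=max(cs,key=cv2.contourArea)
    P=np.array([cast(c,*f(q),.212)[:2] for q in k[:,0]],np.float32)*1000
    r=cv2.minAreaRect(P);bx=cv2.boxPoints(r);e=[bx[1]-bx[0],bx[2]-bx[1]];e=max(e,key=np.linalg.norm)
    print("fin",th,r,np.arctan2(e[1],e[0]))
b=((g>170)).astype(np.uint8);b[:,:480]=0;b[:130]=0;cs,_=cv2.findContours(b,0,2);k=max(cs,key=cv2.contourArea)
P=np.array([cast(c,*f(q),.092)[:2] for q in k[:,0]],np.float32)*1000
print("lid",cv2.minEnclosingCircle(P),cv2.fitEllipse(P)); print("knob top",cast(c,*f((620,257)),.126))
```

```text
collar 0.181 [0.532388   0.28856082 0.181     ] [[0.5349, 0.3267], [0.5299, 0.2504], [0.5728, 0.2872], [0.4925, 0.2899]]
collar 0.172 [0.53531648 0.28941299 0.172     ] [[0.5379, 0.3278], [0.5328, 0.251], [0.576, 0.288], [0.4952, 0.2908]]
screws [[0.6025, 0.3188], [0.5811, 0.2314], [0.4713, 0.2581], [0.4931, 0.3458]] [0.53701138 0.28852856] yaw -0.2414943196602105
fin 150 ((532.103271484375, 287.66888427734375), (46.82216262817383, 14.333313941955566), 50.50971603393555) 0.8815605
fin 190 ((532.8760986328125, 288.3840637207031), (44.90702438354492, 10.75704288482666), 51.744625091552734) 0.90311444
fin 215 ((532.8291015625, 288.4326477050781), (41.71014404296875, 7.992900371551514), 52.20988464355469) 0.9112355
lid ((513.2152709960938, 68.72156524658203), 63.420135498046875) ((513.1552124023438, 68.76646423339844), (125.33619689941406, 125.79590606689453), 72.56776428222656)
knob top [0.5100473  0.06906533 0.126     ]
```

Run:
```python
from h import *
for a in(.9-np.pi/2,.9+np.pi/2):
    for z in(.30,.185):
        print(a,z,[None if (q:=bot.inverse_kinematics([.533,.288,z],rot(a+d))) is None else np.round(q[-1],2) for d in(.2,0,-.5,-1,-1.5,-2,-2.4)])
print([bot.inverse_kinematics([.5315,.069,.30],rot(a)) is not None for a in(0,1.57,-1.57)])
q=bot.current_joints();p=bot.current_ee_pos();bot.line_to([p[0],p[1],.33]);print(bot.current_clock())
```

```text
-0.6707963267948965 0.3 [np.float64(0.77), np.float64(0.97), np.float64(1.47), np.float64(1.97), np.float64(2.47), np.float64(2.97), np.float64(-2.92)]
-0.6707963267948965 0.185 [np.float64(0.77), np.float64(0.97), np.float64(1.47), np.float64(1.97), np.float64(2.47), np.float64(2.97), np.float64(-2.92)]
2.4707963267948965 0.3 [np.float64(-2.37), np.float64(-2.17), np.float64(-1.67), np.float64(-1.17), np.float64(-0.67), np.float64(-0.17), np.float64(0.23)]
2.4707963267948965 0.185 [np.float64(-2.37), np.float64(-2.17), np.float64(-1.67), np.float64(-1.17), np.float64(-0.67), np.float64(-0.17), np.float64(0.23)]
[True, True, True]
1.0667
```

Run:
```python
from h import *
A=.9+np.pi/2
bot.goto([.533,.288,.30],rot(A)); bot.hold(.2)
f0,m0=bot.current_contact_force(),bot.current_ft_torque();print(f0,m0,bot.current_clock())
bot.line_to([.533,.288,.187],max_speed=.1)
bot.set_gripper(0.05,6); bot.hold(.3)
print(bot.current_opening()*92,bot.current_grip_force(),bot.current_contact_force()-f0,bot.current_ft_torque()-m0,bot.current_ee_pos(),bot.current_clock())
np.save("m0.npy",[f0,m0])
```

```text
[-0.45872265  0.2613199   0.61732316] [0.1050514  0.03822501 0.01573789] 2.9833
13.901279096578275 5.999114066362381 [ 7.47947026 -4.86819205 -3.43979961] [-0.75514453 -1.17367792 -0.01216362] [0.53508293 0.28631575 0.18700178] 5.7333
```

Run:
```python
from h import *
f0,m0=np.load("m0.npy")
bot.line_to([.5352,.2862,.187],max_speed=.05);bot.hold(.2)
print(bot.current_contact_force()-f0,bot.current_ee_pos())
bot.set_gripper(0.0,50);bot.hold(.2)
print(bot.current_opening()*92,bot.current_grip_force(),bot.current_contact_force()-f0,bot.current_ft_torque()-m0,bot.current_ee_pos())
np.save("q0.npy",bot.current_joints())
q=np.array(bot.current_joints());s=q[5]
cmd=s
for i in range(8):
    cmd+=.05;t=q.copy();t[5]=cmd;bot.set_joints(t);
    print(round(cmd-s,3),round(bot.current_joints()[5]-s,3),np.round((bot.current_ft_torque()-m0)[2],3),np.round(bot.current_contact_force()-f0,1),round(bot.current_clock(),2))
```

```text
[ 0.88157327  0.05751676 -0.78921284] [0.5351845  0.28625655 0.18701606]
13.608020456097686 49.99853253364563 [ 1.00039161e+00 -2.98271451e-01  5.90309445e-04] [ 0.09394357  0.02908585 -0.10035651] [0.53513619 0.28625683 0.18696325]
0.05 0.049 0.106 [-0.3  0.9 -0.2] 6.85
0.1 0.098 0.053 [-0.9  1.   0.4] 7.1
0.15 0.148 -0.023 [-2.3  2.1  1.3] 7.35
0.2 0.198 -0.085 [-3.1  2.9  1.5] 7.6
0.25 0.248 -0.161 [-4.   4.2  0.8] 7.85
0.3 0.298 -0.133 [-4.3  4.1  1.5] 8.1
0.35 0.347 0.16 [-4.   5.2  1.2] 8.35
0.4 0.398 0.037 [-5.   5.8  1.3] 8.6
```

Run:
```python
from h import *
f0,m0=np.load("m0.npy"); s=np.load("q0.npy")[5]
p=np.array([.5352,.2862,.187]); log=[]
q=np.array(bot.current_joints()); cmd=q[5]
while cmd-s<2.75:
    cmd+=.035
    if len(log)%8==0:
        f=bot.current_contact_force()-f0; n=np.hypot(*f[:2])
        if n>6:
            p[:2]+=f[:2]/3300*.9
            a=.9+np.pi/2-(cmd-s); q=np.array(bot.inverse_kinematics(p,rot(a))); cmd=q[5]
    q[5]=cmd; bot.set_joints(q)
    m=np.mean([(bot.current_ft_torque()-m0)[2] for _ in range(5)])
    log.append((cmd-s,bot.current_joints()[5]-s,m,np.hypot(*(bot.current_contact_force()-f0)[:2])))
    if m>.5: bot.hold(.1);break
for l in log: print(np.round(l,3).tolist())
print(p,bot.current_clock(),bot.current_opening()*92,(bot.current_ft_torque()-m0)[2],bot.current_ee_pos())
np.save("p.npy",p)
```

```text
[0.436, 0.434, 0.012, 1.099]
[0.471, 0.469, -0.014, 1.14]
[0.506, 0.504, -0.125, 2.377]
[0.541, 0.539, -0.168, 3.335]
[0.576, 0.574, -0.129, 4.678]
[0.611, 0.61, -0.214, 4.351]
[0.646, 0.644, 0.072, 6.229]
[0.681, 0.679, 0.164, 4.925]
[0.716, 0.714, 0.103, 6.099]
[0.751, 0.749, 0.011, 6.023]
[0.786, 0.785, 0.005, 7.036]
[0.821, 0.82, 0.004, 7.34]
[0.856, 0.855, -0.134, 7.798]
[0.891, 0.89, -0.131, 8.533]
[0.926, 0.925, -0.246, 9.357]
[0.961, 0.959, 0.056, 9.483]
[1.003, 1.001, 0.141, 1.117]
[1.038, 1.037, 0.077, 1.63]
[1.073, 1.072, 0.034, 2.252]
[1.108, 1.107, -0.048, 2.021]
[1.143, 1.142, -0.082, 2.769]
[1.178, 1.177, -0.156, 2.01]
[1.213, 1.212, -0.167, 3.333]
[1.248, 1.247, -0.184, 3.818]
[1.283, 1.282, 0.098, 5.094]
[1.318, 1.317, 0.139, 4.932]
[1.353, 1.352, 0.194, 5.971]
[1.388, 1.387, -0.049, 5.495]
[1.423, 1.422, -0.043, 6.532]
[1.458, 1.457, -0.082, 6.946]
[1.493, 1.492, -0.075, 7.777]
[1.528, 1.527, -0.111, 7.856]
[1.574, 1.572, -0.112, 0.853]
[1.609, 1.607, 0.103, 0.886]
[1.644, 1.642, 0.116, 3.381]
[1.679, 1.677, 0.059, 4.057]
[1.714, 1.712, -0.017, 5.285]
[1.749, 1.747, -0.061, 5.986]
[1.784, 1.782, -0.127, 7.029]
[1.819, 1.817, -0.087, 7.514]
[1.864, 1.862, -0.21, 2.37]
[1.899, 1.897, -0.008, 3.418]
[1.934, 1.931, 0.86, 4.72]
[0.53620298 0.29301484 0.187     ] 19.45 13.559946886604834 0.81504259664399 [0.5355516  0.29287017 0.18696733]
```

Run:
```python
from h import *
f0,m0=np.load("m0.npy"); s=np.load("q0.npy")[5]
p=np.load("p.npy"); log=[]
bot.hold(.2); print((bot.current_ft_torque()-m0)[2])
q=np.array(bot.current_joints()); cmd=1.934+s; end=s+.632
while cmd>end+1e-6:
    cmd=max(cmd-.04,end)
    if len(log)%6==5:
        f=bot.current_contact_force()-f0
        if np.hypot(*f[:2])>5:
            p[:2]+=f[:2]/3300*.9
            q=np.array(bot.inverse_kinematics(p,rot(.9+np.pi/2-(cmd-s))))
    q[5]=cmd; bot.set_joints(q)
    m=np.mean([(bot.current_ft_torque()-m0)[2] for _ in range(5)])
    log.append((cmd-s,bot.current_joints()[5]-s,m,np.hypot(*(bot.current_contact_force()-f0)[:2])))
for l in log: print(np.round(l,3).tolist())
bot.hold(.4)
print(p,bot.current_clock(),bot.current_opening()*92,(bot.current_ft_torque()-m0)[2],bot.current_contact_force()-f0,bot.current_ee_pos())
np.save("p.npy",p)
```

```text
0.8295896978181979
[1.894, 1.895, -0.025, 3.502]
[1.854, 1.856, -0.147, 4.471]
[1.814, 1.815, -0.081, 4.903]
[1.774, 1.775, -0.02, 5.771]
[1.734, 1.735, -0.025, 5.371]
[1.694, 1.696, 0.054, 3.885]
[1.654, 1.655, 0.134, 4.725]
[1.614, 1.615, 0.191, 5.275]
[1.574, 1.576, -0.048, 6.267]
[1.534, 1.536, -0.162, 6.225]
[1.494, 1.496, -0.098, 7.603]
[1.454, 1.456, -0.031, 2.885]
[1.414, 1.416, 0.017, 6.134]
[1.374, 1.376, 0.062, 6.096]
[1.334, 1.336, 0.132, 5.429]
[1.294, 1.296, 0.166, 5.713]
[1.254, 1.257, -0.064, 5.482]
[1.214, 1.217, -0.15, 2.66]
[1.174, 1.176, -0.101, 5.117]
[1.134, 1.136, -0.073, 6.562]
[1.094, 1.096, 0.049, 7.152]
[1.054, 1.056, 0.132, 6.783]
[1.014, 1.016, 0.064, 7.638]
[0.974, 0.976, 0.154, 0.97]
[0.934, 0.936, -0.124, 1.901]
[0.894, 0.896, -0.074, 0.961]
[0.854, 0.856, -0.102, 1.287]
[0.814, 0.816, -0.03, 4.204]
[0.774, 0.776, 0.036, 4.769]
[0.734, 0.736, 0.029, 6.059]
[0.694, 0.696, 0.093, 6.107]
[0.654, 0.656, 0.141, 7.214]
[0.632, 0.634, -0.093, 7.317]
[0.53368747 0.28956659 0.187     ] 28.3 13.780090312748964 -0.07619689954620132 [-0.22721455 -7.72626604  0.69024731] [0.5338064  0.28847601 0.18700576]
```

Run:
```python
from h import *
f0,m0=np.load("m0.npy");p=np.load("p.npy")
f=bot.current_contact_force()-f0; p[:2]+=f[:2]/3300*.8
a=.9+np.pi/2-.634
bot.line_to(p,max_speed=.05)
bot.set_gripper(.5,10); print(bot.current_ee_pos())
bot.line_to([p[0],p[1],.29],max_speed=.15)
print([bot.inverse_kinematics([.5145,.0695,.1],rot(x))[5] for x in(0,np.pi,np.pi/2)])
bot.goto([.5145,.0695,.20],rot(np.pi)); bot.hold(.1)
c=bot.read_camera("top");cv2.imwrite("pics/crop1.png",cv2.resize(c["pixels"][195:285,210:360],None,fx=5.3,fy=5.3,interpolation=cv2.INTER_CUBIC))
print(bot.current_clock(),bot.current_joints())
```

```text
[0.53361971 0.28769148 0.1870022 ]Traceback (most recent call last):
  File "<stdin>", line 8, in <module>
TypeError: 'NoneType' object is not subscriptable
```

Run:
```python
from h import *
for x in(-np.pi/2,0,.3,np.pi/2,2.8,np.pi):
  for z in(.1,.2,.3):
    q=bot.inverse_kinematics([.5145,.0695,z],rot(x)); print(round(x,2),z,None if q is None else np.round(q,2))
print(bot.current_joints(),bot.current_clock())
```

```text
-1.57 0.1 [-0.1   0.14  1.86 -0.    1.14  1.47]
-1.57 0.2 [-0.1   0.02  1.77 -0.    1.35  1.47]
-1.57 0.3 [-0.1  -0.03  1.63 -0.    1.54  1.47]
0 0.1 [-0.1   0.14  1.86 -0.    1.14 -0.1 ]
0 0.2 [-0.1   0.02  1.77 -0.    1.35 -0.1 ]
0 0.3 [-0.1  -0.03  1.63 -0.    1.54 -0.1 ]
0.3 0.1 [-0.1   0.14  1.86  0.    1.14 -0.4 ]
0.3 0.2 [-0.1   0.02  1.77  0.    1.35 -0.4 ]
0.3 0.3 [-0.1  -0.03  1.63  0.    1.54 -0.4 ]
1.57 0.1 [-0.1   0.14  1.86 -0.    1.14 -1.67]
1.57 0.2 [-0.1   0.02  1.77  0.    1.35 -1.67]
1.57 0.3 [-0.1  -0.03  1.63  0.    1.54 -1.67]
2.8 0.1 [-0.1   0.14  1.86  0.    1.14 -2.9 ]
2.8 0.2 [-0.1   0.02  1.77  0.    1.35 -2.9 ]
2.8 0.3 [-0.1  -0.03  1.63  0.    1.54 -2.9 ]
3.14 0.1 None
3.14 0.2 None
3.14 0.3 None
[ 2.95325928e-01  2.01464650e-01  1.40283743e+00  4.64687712e-06
  1.53927807e+00 -1.54957296e+00] 30.0167
```

Run:
```python
from h import *
bot.goto([.5145,.0695,.20],rot(0)); bot.hold(.1)
c=bot.read_camera("top");cv2.imwrite("pics/crop1.png",cv2.resize(c["pixels"][195:285,210:360],None,fx=5.3,fy=5.3,interpolation=cv2.INTER_CUBIC))
print(bot.current_clock(),bot.current_opening())
```

```text
31.475 0.5032830965664818
```

View pics/crop1.png

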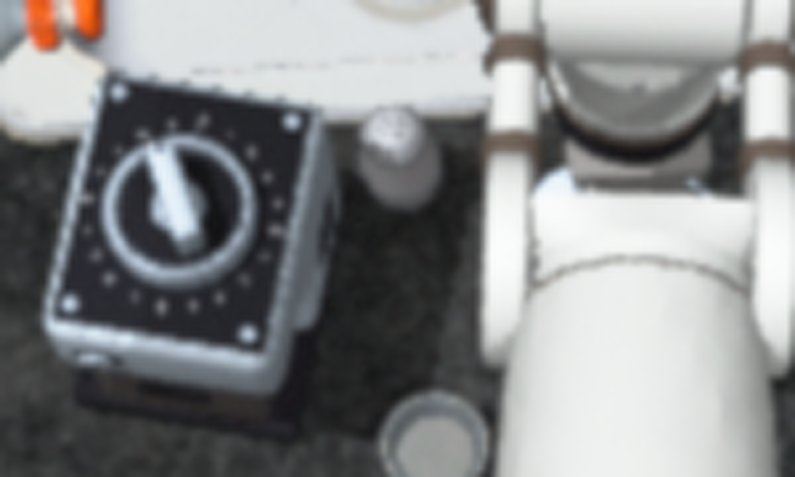

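The fin, from (160,150) to (192,245) in the crop, now stands about two clicks clockwise of its start. That matches six clicks in and four out. The arm is over the hopper, so next I pinch its knob along x and then along y.

Run:
```python
from h import *
P=np.array([.5145,.0695,.101]); f0=bot.current_contact_force()
bot.line_to(P,max_speed=.1); print("down",bot.current_contact_force()-f0)
bot.set_gripper(0.2,4); bot.hold(.1)
e=bot.current_ee_pos();print(bot.current_opening()*92,bot.current_contact_force()-f0,e,bot.current_clock())
P[0]=e[0]; bot.line_to(P,max_speed=.05); bot.hold(.1); print(bot.current_contact_force()-f0,bot.current_ee_pos())
bot.set_gripper(.5); bot.goto(P,rot(np.pi/2))
bot.set_gripper(0.2,4); bot.hold(.1)
e=bot.current_ee_pos();print(bot.current_opening()*92,bot.current_contact_force()-f0,e,bot.current_clock())
P[1]=e[1]; bot.line_to(P,max_speed=.05)
bot.set_gripper(0.,35); bot.hold(.2)
print(bot.current_opening()*92,bot.current_contact_force()-f0,bot.current_ee_pos(),bot.current_clock())
np.save("P.npy",P);np.save("fh.npy",f0)
```

```text
down [-0.49539564  0.66385399  0.16050593]
27.692019082851196 [ 0.55842539 -0.94826253  1.88501056] [0.51505153 0.06945941 0.10145954] 33.125
[ 1.37304545 -0.21329589  2.52564077] [0.51539585 0.0694609  0.10127392]
27.588355349919237 [-1.6276025   0.08516283  0.23414043] [0.51504007 0.06940125 0.10095301] 35.8417
26.89626432302543 [-1.19568892 -0.93774184 -1.7753047 ] [0.51501523 0.0694103  0.10094446] 36.5083
```

Run:
```python
from h import *
P=np.load("P.npy")
bot.line_to([P[0],P[1],.345],max_speed=.12)
X=np.array([.5377,.2894])
bot.line_to([X[0],X[1],.345],max_speed=.12); bot.hold(.2)
f0=bot.current_contact_force();np.save("fh2.npy",f0);print("weight",f0)
bot.line_to([X[0],X[1],.290],max_speed=.06); bot.hold(.1)
print(bot.current_contact_force()-f0,bot.current_ee_pos(),bot.current_clock())
z=.290
while z>.2655:
    z-=.002; bot.line_to([X[0],X[1],z],max_speed=.03)
    f=bot.current_contact_force()-f0; print(round(z,4),np.round(f,1),np.round(bot.current_ee_pos(),4))
    if f[2]>7 or np.hypot(*f[:2])>9: break
print(bot.current_clock())
c=bot.read_camera("scene");cv2.imwrite("pics/sc1.png",cv2.resize(c["pixels"][190:340,180:380],None,fx=4,fy=4,interpolation=cv2.INTER_CUBIC))
```

```text
weight [ 0.11109825  0.25999645 -2.70987292]
[-0.66881153 -1.19438583 -0.74892459] [0.53798126 0.28949154 0.29064745] 42.05
0.288 [-0.4 -0.7 -0.1] [0.5376 0.2894 0.2879]
0.286 [-0.6  0.9  0.7] [0.5376 0.2894 0.2857]
0.284 [0.5 0.5 0.4] [0.5376 0.2894 0.2838]
0.282 [-0.1  0.2 -0.4] [0.5376 0.2894 0.2818]
0.28 [0.4 0.2 0.8] [0.5376 0.2894 0.2798]
0.278 [ 0.1  0.  -0.2] [0.5376 0.2894 0.2778]
0.276 [-0.4 -0.7  0.2] [0.5376 0.2894 0.2758]
0.274 [ 0.2 -0.7  0.4] [0.5376 0.2894 0.2738]
0.272 [0.2 0.1 0.2] [0.5376 0.2894 0.2718]
0.27 [-0.3 -0.1 -0. ] [0.5376 0.2894 0.2698]
0.268 [-0.3  0.1 -0.2] [0.5376 0.2894 0.2678]
0.266 [ 0.2 -0.8 -0.3] [0.5377 0.2894 0.266 ]
0.264 [-2.4 -1.2  8.3] [0.5381 0.2893 0.2659]
45.3
```

View pics/sc1.png

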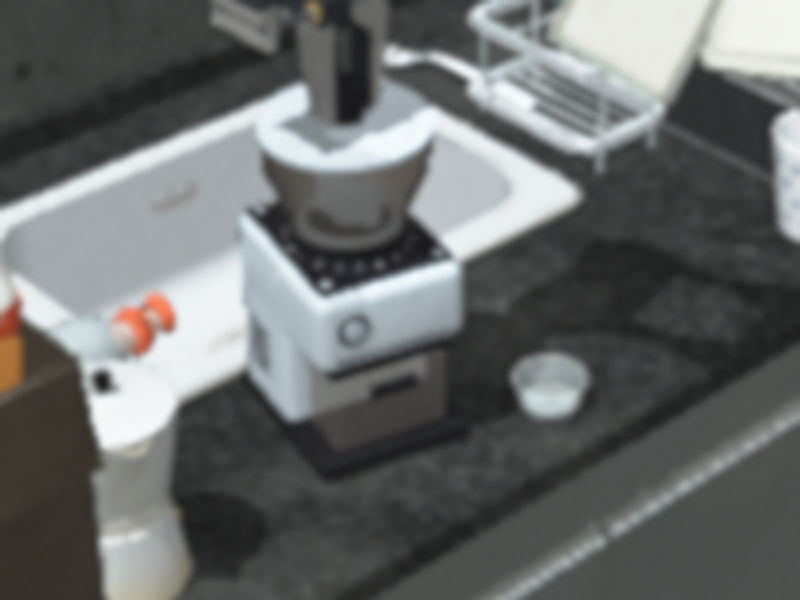

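The picture shows the hopper upright on the shoulder plate, with the skirt's foot near (345,240). Contact came at TCP z = 0.266, exactly the seated height. I'll release, retreat and check.

Run:
```python
from h import *
bot.line_to([.5377,.2894,.266],max_speed=.03)
bot.set_gripper(.5,5); bot.line_to([.5377,.2894,.36],max_speed=.1)
bot.line_to([.45,.12,.36]); bot.hold(.3)
for n,s in(("scene",np.s_[190:340,180:380]),("top",np.s_[180:300,180:340])):
    cv2.imwrite(f"pics/f_{n}.png",cv2.resize(bot.read_camera(n)["pixels"][s],None,fx=4,fy=4,interpolation=cv2.INTER_CUBIC))
print(bot.current_clock())
```

```text
48.9833
```

View pics/f_scene.png

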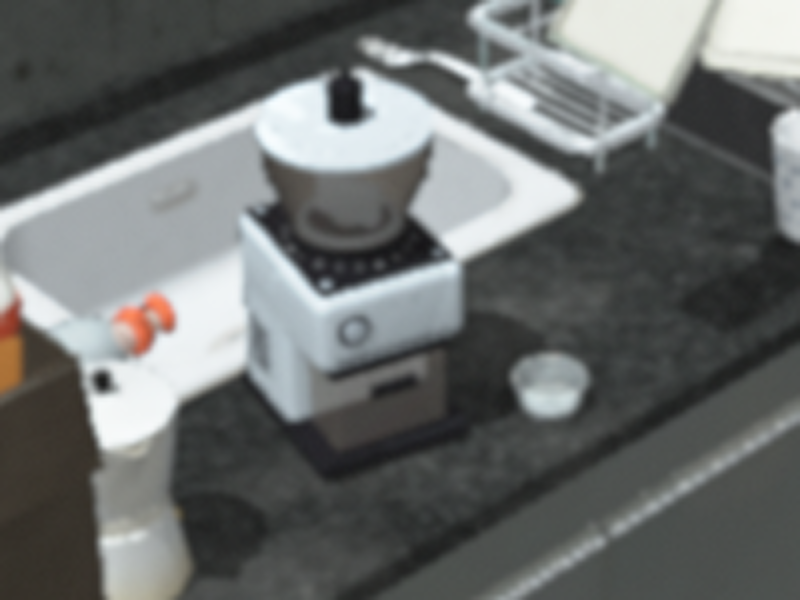

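The hopper sits upright and released on the grinder, with the knob at (345,95) and the skirt flat on the shoulder plate near (345,240). Handing in.

```bash
python3 -c "
from workcell import bot
print(bot.job_done())"
```

```text
the job is handed in; nothing more can be done
None
```

The job is handed in at about 49 s on the robot's clock, with no verdict returned: the burr carrier was screwed in to its stop (about 0.83 N m) and backed out four clicks, and the hopper is seated upright on the grinder and released.

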